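# Load a board carrier into the tester past its drop gate

## Task

Load the carrier of circuit boards into the tester: with one fingertip press down and keep holding down the long bar beside the chute, so that the gate stays raised, and meanwhile with the other fingertip push the carrier gently along the chute, under the gate, until it is fully home against the end stop. The gate must not rest on or scrape the boards. Then let go so that the gate drops shut behind the boards; only push, never pinch or lift the carrier, and leave the other things on the bench alone.

Things in the scene. Friction and masses are not known exactly. Their poses are not given: they have to be found in the camera images.
- chute: Fixed aluminium chute on the bench, leading to a grey tester box. Origin on the bench under the chute's centre line; +x runs along the chute the way the carrier is pushed, +y to the left of that, z up. Floor top z=6; side walls 6 thick, inner faces at y=44 (top z=42) and y=-44 (top z=30). Open mouth at x=-125; the gate's blade crosses at x=150. A finger has room on each side of the left wall.
- end_stop (a point): Middle of the foot of the end stop's face, on the chute floor: chute x=245, y=0, z=6. The stop is 30 high. Behind it stands the tester box, 90 x 150 x 85 high.
- gate_shaft (a point): On the axis of the gate's steel shaft at the gate's plane: chute x=150, y=47, z=50. The shaft (diameter 10) runs along chute x from x=-118 to 167 above the left wall, in black bearing blocks 12 wide that reach up to z=58.
- gate (a joint): Angle (rad) of the gate about its shaft: 0 shut (blade level across the chute), 1.05 fully raised (stop). Shaft, blade and press bar are one rigid piece: pressing the bar down raises the blade like a level-crossing boom. Spring and damper shut it within a second or so when let go; holding takes about 3 to 5 N. From 0.65 the blade clears the boards; hold 0.8 to 0.95. The carrier cannot push it open.
- press_bar (a point): Middle of the top face of the press bar: steel strip 205 long (chute x=-115 to 90), 24 wide, 5 thick, 38 from the shaft on the chute's outer left side. Gate shut: this point is at chute x=-12, y=80, z=68, the strip leaning 49 deg, inner edge lower. At 0.85 rad the strip is level, top at z=37, middle at y=82. It can be held down anywhere along it and a finger can slide along it.
- gate_blade (a point): Middle of the lower edge of the gate's blade (6 thick, 66 wide across the chute, 22 high). Shut: at chute x=150, y=-13, z=35, so that it blocks the boards.
- carrier: Loose black board carrier, 0.35 to 0.6 kg, in the chute with 2 play per side. Origin: centre of the underside of its base (170 x 84 x 6); +x towards the tester. Five upright green boards (62 wide, tops 44 up) stand from x=5 to 85; behind them the base is bare up to the push plate at the rear edge, where the blade drops. Home: front edge at the end stop, origin at chute x=160. Starts 110 to 140 short of it.
- push_plate (a point): Centre of the rear face of the carrier's upright push plate (6 thick, 70 wide, top 54 above the carrier's underside), at carrier x=-85, y=0, 29 above the underside. Push here towards carrier +x.
- spool: Bystander: upright steel-coloured solder spool, diameter 60, 60 high, before the mouth of the chute. Origin under its centre.
- flux: Bystander: small amber bottle, diameter 40, 85 high, beyond the press bar. Origin under its centre.
- driver: Bystander: screwdriver lying on the bench beyond the press bar.
Not all that is in view belongs to the job. Several things have the shape of the carrier; the one meant has the colours described above.

How it is judged:
By the outcome, as a careful person would: the job done as asked, in the order asked, and still so for the second after the job is handed in, with the robot touching nothing.
It also fails if it takes over 40 s, if anything falls off the work surface, if the arm or the gripper's body presses on something with over 40 N, if the wrist force passes 120 N, or if a joint passes its speed limit or range.

## Robot

A 6-joint arm with a two-finger parallel gripper is mounted at the origin on the work surface. World frame = base frame: x ahead of the robot, y to its left, z up, the work surface at z = 0. Lengths are in m, angles in rad, forces in N, time in s.
With the tool pointing down it reaches from about 0.15 to 0.775 m from the base axis. Payload 6.1 kg.
Tool frame: the origin (TCP) lies on the centre line of the jaws, within the pads' length; the fingertips stand ahead of it and the grasp point (between the pads) is the TCP (ctrl.nose_length is the z of the fingertips in the tool frame, in m); z points along the fingers, x is the direction in which the jaws open and shut, and the axes are right-handed (so a half turn about z gives the same grasp; the last joint's range is limited). The gripper opens to 85 mm and grips with 20 to 120 N. Pads are 22 mm wide; open, the fingers measure 114 mm over their backs; the gripper's body (76 mm by 85 mm) begins 54 mm behind the grasp point. The pads swing forward as they close: fully open they stand 13 mm farther back than shut.
Start: joints at [1.26, 0.126, -0.04, 1.405, 0, 1.571], TCP at [0.161, 0.5, 0.25] pointing down, gripper open.
Joint ranges: [-2.72, 2.72], [-0.95, 1.95], [-1.27, 1.35], [-1.78, 2.02], [-1.46, 1.47], [-3.14, 3.14]. Speed limits (rad/s): [2.39, 2.39, 3.01, 3.14, 3.14, 3.14].

## Interface

Orientations are given as a rotation vector (axis times angle).
In Python, from station import ctrl gives the robot as it stands. The module is installed in compiled form; this text tells all that it offers.
- The arm moves only by the tool move_arm, never from a script. Its argument "moves" is one flat list of numbers, 5 for each row, row after row: the finger opening in m, from 0 to 0.0854, then the shift along the tool's x, y, z in m, then the turn about the tool's z in rad. In form: [hand, x, y, z, spin, hand, x, y, z, spin, ...]. A call has exactly 10 rows; each row is the pose to reach, as a shift and turn from the pose measured when the call began, along the tool's axes at that moment; what a row does not reach only later rows make up. A row lasts 1/8 s, in which the tool goes at most 62.5 mm and 10.7 degrees, less where a joint would pass 70% of its speed; a pose out of reach is approached as far as the arm can. A call with a gripper value outside its range is refused whole. The fingers move at their own pace and stop on an object; "force" is the grip in N (left out, the last holds). Time passes only in rows, so rows that repeat a pose let the fingers close, or fill a call up. It gives the time, the measured TCP pose, the force and the opening at its end, in the units of the state.
- ctrl.read_state(): the state, without advancing time (a new reading comes with each control period).
- ctrl.snapshot(name): name is "side" or "top"; returns (picture, depth): 384x512x3 uint8, red, green, blue; 384x512 float32, m along the optical axis (not along the pixel's ray), 0 where there is no reading.
- ctrl.camera_model(name): a dict with "fovy" (degrees; the focal length in pixels is half the picture's height over the tangent of half this angle, whatever the lens; pixels are square), "cx", "cy" (the principal point, pixels), "R" (3x3) and "t" (3): a world point X has camera coordinates R X + t. Camera axes: x right, y down, z forward; pixel columns grow to the right and rows downward; lengths in m; the calibration is good to about 2 mm. A picture is of the moment at which its call begins. camera_model takes no time and is no camera call.
- ctrl.close_job(): hands the job in, once; it reports no verdict.
Trained networks look in the newest picture that a camera, given by its name, has taken for a name from the list of things; names that differ only in an ending like _2 or _b are one class to them, and where a whole thing is asked for, a point or a joint stands for the part that bears it (a point fixed in the world has none). Each returns a list of dicts, best first, with "p" (0 to 1); they miss things now and then, are a little off and sometimes report something else, mostly with a low value. They report only what shows in the picture. A call takes as long as a camera call. They do not tell look-alikes from the thing itself.
- ctrl.regions_of(camera, name): "pixels" (384x512 bool, what is visible of it).
- ctrl.tip_of(camera, name): "point" ([x, y, z] in m, in the coordinates of the camera as it stood for that picture, good to about 4 mm: a listed point, or the origin of a listed thing).
The state is a dict: "time": time; "joint_pos": joint angles; "qvel": joint speeds; "joint_torque": joint torques, N m; "tcp_pos": TCP position; "orientation": TCP orientation; "wrist_force": force on the tool from outside, world axes, zero at the start; "ft_torque": the same for the moment, N m; "gripper_width": finger opening in m.
Only numpy, scipy, OpenCV 4.12 (cv2) and the standard library are available. Lean on these libraries where they do the work, as an engineer would, in place of code of your own. Each camera call takes 0.05 s, during which the arm holds its last target.

## Working session

There is one attempt and no reset: what is moved stays moved. The work goes in short steps, Python scripts to look and compute and a tool call to move; the robot and the scene stay as the last step left them, time stands still between calls to the robot, and variables do not carry over. Pictures are saved under pics/ and viewed, and the job is handed in when it is done.

Besides the shell and the picture viewer there is one more tool, called after "Emit:" as name(argument=value, ...) on one line, values as JSON. move_arm: Moves the arm, as the interface text tells. Its arguments: {"type":"object","properties":{"moves":{"type":"array","items":{"type":"number"}},"force":{"type":"number"}},"required":["moves"]}

```bash
mkdir -p pics; ls
python3 - <<'E'
from station import ctrl
import cv2, numpy as np
s=ctrl.read_state(); print(s)
for n in ("side","top"):
    im,d=ctrl.snapshot(n); cv2.imwrite(f"pics/{n}0.png",im[:,:,::-1]); m=ctrl.camera_model(n); print(n,m)
print(ctrl.nose_length)
E
```

```text
pics
{'time': 0.0, 'joint_pos': array([ 1.25999275e+00,  1.26364451e-01, -4.06106866e-02,  1.40538084e+00,
       -1.64805998e-05,  1.57080700e+00]), 'qvel': array([ 0.00102312, -0.00055829,  0.00040249, -0.00061812, -0.00095386,
        0.00022427]), 'joint_torque': array([-9.97711686e-04, -4.35911286e+01,  3.52924562e+01,  1.72713987e-02,
        1.23010432e-04,  2.64632199e-06]), 'tcp_pos': array([0.1604479 , 0.49949015, 0.24953537]), 'orientation': array([ 2.53775613e+00,  1.85028057e+00, -1.96374487e-03]), 'wrist_force': array([1.18432414, 0.14272986, 0.1976912 ]), 'ft_torque': array([0.05360792, 0.00760056, 0.00234312]), 'gripper_width': 0.08540202983206768}
side {'fovy': 53.315890757585485, 'cx': 254.61143813688997, 'cy': 191.205796202493, 'R': array([[ 0.70705812, -0.70707178, -0.01087741],
       [-0.46181478, -0.45004776, -0.76431939],
       [ 0.53553331,  0.54544158, -0.64474612]]), 't': array([-0.44398277,  0.29254417,  0.83145166])}
top {'fovy': 49.33343104963461, 'cx': 258.89378782528735, 'cy': 191.39464603658223, 'R': array([[ 0.02725853, -0.99957586,  0.01025091],
       [-0.98601052, -0.02857268, -0.16421587],
       [ 0.16443912, -0.00563122, -0.98637116]]), 't': array([-0.06788476,  0.5732848 ,  1.12440509])}
0.019
```

View pics/side0.png

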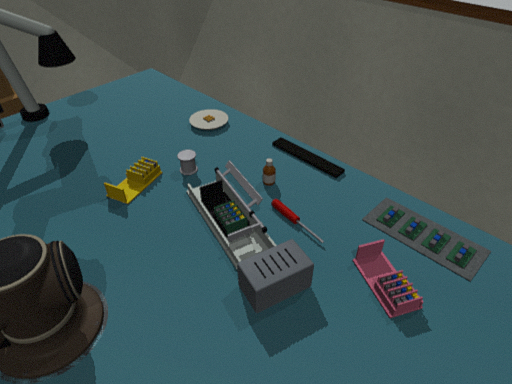

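View pics/top0.png

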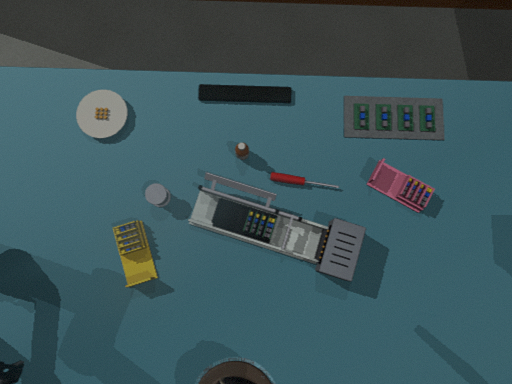

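The side view shows the chute from (190,190) to the tester at (275,275), with the press bar at (243,185). In the top view the chute runs from (195,210) to the tester at (340,250), with the bar at (240,187). There are three carrier-shaped things in the top view: yellow (135,250), pink (400,187), and black with green boards in the chute (245,222). The black one fits the description. I'll check it in a crop and measure.

```bash
cat > h.py <<'E'
from station import ctrl
import cv2, numpy as np
def K(n):
    m=ctrl.camera_model(n); f=192/np.tan(np.radians(m['fovy']/2)); return m,f
def w(n,p):
    m,f=K(n); return m['R'].T@(np.array(p)-m['t'])
def proj(n,X):
    m,f=K(n); c=m['R']@np.array(X)+m['t']; return np.array([m['cx']+f*c[0]/c[2],m['cy']+f*c[1]/c[2]])
def world_img(n,d):
    m,f=K(n); v,u=np.mgrid[:384,:512]; c=np.stack([(u-m['cx'])/f*d,(v-m['cy'])/f*d,d],-1)
    return (c-m['t'])@m['R']
E
python3 - <<'E'
from h import *
for n in ("side","top"):
    im,d=ctrl.snapshot(n); np.savez(f"{n}.npz",im=im,d=d)
    for k in ("chute","end_stop","gate_shaft","press_bar","gate_blade","carrier","push_plate","spool","flux","driver"):
        for r in ctrl.tip_of(n,k)[:3]:
            X=w(n,r['point']); print(n,k,round(r['p'],2),X.round(4),proj(n,X).round(0))
im=np.load("top.npz")['im'][150:290,170:380]; cv2.imwrite("pics/crop1.png",cv2.resize(im[:,:,::-1],None,fx=3.8,fy=3.8,interpolation=cv2.INTER_CUBIC))
print(ctrl.read_state()['time'])
E
```

```text
side chute 0.57 [0.4969 0.0181 0.001 ] [218. 210.]
side end_stop 0.59 [ 0.4327 -0.2206  0.0095] [262. 267.]
side gate_shaft 0.96 [ 0.5081 -0.1407  0.0513] [260. 223.]
side press_bar 0.57 [0.5868 0.0038 0.0672] [243. 180.]
side gate_blade 0.92 [ 0.4471 -0.1286  0.0314] [240. 238.]
side carrier 0.95 [ 0.4022  0.2977 -0.0014] [138. 183.]
side carrier 0.79 [ 0.4875 -0.0092  0.0069] [222. 215.]
side carrier 0.76 [ 0.6055 -0.46    0.0025] [386. 284.]
side push_plate 0.9 [0.3126 0.2709 0.026 ] [114. 193.]
side push_plate 0.9 [ 0.6436 -0.3792  0.0355] [367. 247.]
side push_plate 0.79 [0.5183 0.0733 0.0385] [210. 188.]
side spool 0.77 [0.5554 0.2394 0.0042] [187. 168.]
side flux 0.78 [ 6.955e-01  6.600e-03 -5.000e-04] [268. 181.]
side driver 0.67 [ 6.115e-01 -1.788e-01 -2.000e-04] [296. 224.]
top chute 0.92 [0.5021 0.0139 0.0009] [235. 218.]
top end_stop 0.85 [ 0.4316 -0.2237  0.007 ] [318. 245.]
top end_stop 0.51 [ 0.4922 -0.0108  0.0085] [244. 222.]
top gate_shaft 0.95 [ 0.5072 -0.1449  0.0544] [292. 216.]
top gate_shaft 0.58 [ 0.4934 -0.0102  0.0095] [243. 221.]
top press_bar 0.63 [ 0.4344 -0.2271  0.0078] [319. 244.]
top press_bar 0.57 [ 0.5044  0.0135 -0.0011] [236. 218.]
top press_bar 0.56 [0.5822 0.0016 0.0713] [240. 187.]
top gate_blade 0.7 [ 0.4503 -0.1285  0.0359] [285. 237.]
top carrier 0.91 [ 0.395   0.2945 -0.0007] [135. 253.]
top carrier 0.76 [ 0.6096 -0.4642 -0.0037] [399. 187.]
top push_plate 0.77 [ 0.6504 -0.3856  0.0283] [375. 170.]
top push_plate 0.61 [0.5187 0.0724 0.0351] [214. 211.]
top push_plate 0.57 [0.3147 0.2623 0.0315] [141. 283.]
top spool 0.58 [5.590e-01 2.315e-01 4.000e-04] [161. 197.]
top flux 0.64 [ 6.934e-01 -2.600e-03 -4.000e-04] [243. 154.]
top driver 0.93 [ 0.6127 -0.1801  0.0022] [303. 182.]
top driver 0.51 [ 0.4349 -0.2275  0.0074] [319. 244.]
1.2
```

View pics/crop1.png

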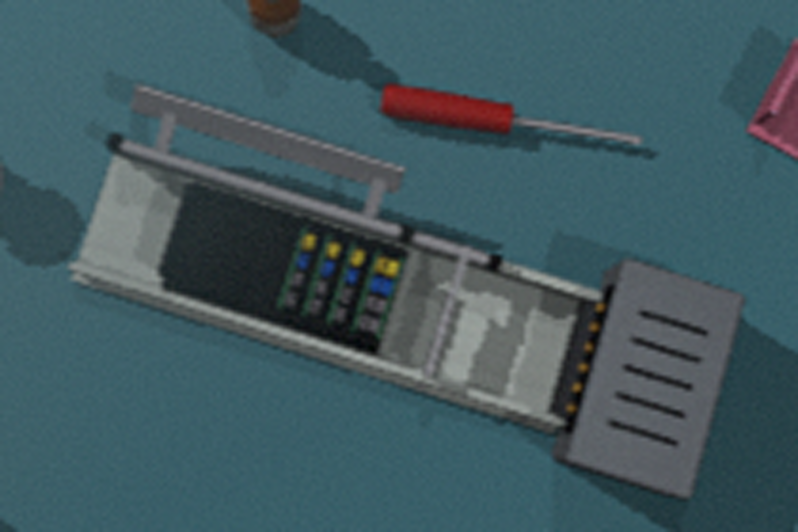

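The crop confirms the black carrier with green boards, with its push plate on the mouth side (crop ~(165,240)) and the gate shut at crop (448,310). Next I fit the chute pose and check it with an overlay and depth.

```bash
cat >> h.py <<'E'
def load():
    P=np.load("pose.npy"); return P
def c2w(P,X):
    X=np.atleast_2d(X).astype(float)/1000; c,s=np.cos(P[2]),np.sin(P[2])
    return np.c_[P[0]+c*X[:,0]-s*X[:,1],P[1]+s*X[:,0]+c*X[:,1],X[:,2]]
def w2c(P,X):
    X=np.atleast_2d(X); c,s=np.cos(P[2]),np.sin(P[2]); a=X[:,0]-P[0]; b=X[:,1]-P[1]
    return 1000*np.c_[c*a+s*b,-s*a+c*b,X[:,2]]
E
python3 - <<'E'
from h import *
from scipy.optimize import least_squares
C=np.array([[0,0,0],[0,0,0],[245,0,6],[245,0,6],[150,47,50],[150,47,50],[-12,80,68],[-12,80,68],[150,-13,35],[150,-13,35]])
W=np.array([[.4969,.0181,0],[.5021,.0139,0],[.4327,-.2206,0],[.4316,-.2237,0],[.5081,-.1407,0],[.5072,-.1449,0],[.5868,.0038,0],[.5822,.0016,0],[.4471,-.1286,0],[.4503,-.1285,0]])
r=least_squares(lambda P:(c2w(P,C)[:,:2]-W[:,:2]).ravel(),[.5,.016,-1.85]); P=r.x; np.save("pose.npy",P)
print(P,np.degrees(P[2]),(r.fun.reshape(-1,2)*1000).round(1).tolist())
print("plate chute",w2c(P,[[.5183,.0733,.0385],[.5187,.0724,.0351]]).round(1), w2c(P,[[.4875,-.0092,.0069]]).round(1))
print("by",w2c(P,[[.557,.235,0],[.6945,.002,0],[.612,-.179,0]]).round(0))
L=[[(-125,44,42),(245,44,42)],[(-125,50,42),(245,50,42)],[(-125,-44,30),(245,-44,30)],[(-125,-50,30),(245,-50,30)],[(245,-44,6),(245,44,6)],[(-125,-44,6),(-125,44,6)],[(-118,47,50),(167,47,50)],[(-115,80,68),(90,80,68)],[(150,-46,35),(150,20,35)],[(-115,80,68),(-115,88,77)]]
for n in("side","top"):
    im=np.load(n+".npz")['im'][:,:,::-1]; im=cv2.resize(im,None,fx=4,fy=4,interpolation=cv2.INTER_CUBIC)
    for a,b in L:
        p=[tuple(int(v) for v in (proj(n,c2w(P,q)[0])*4+1.5)) for q in(a,b)]; cv2.line(im,p[0],p[1],(0,0,255),1)
    o=(np.array(proj(n,c2w(P,(40,20,30))[0]))*4).astype(int); im=im[o[1]-280:o[1]+300,o[0]-360:o[0]+400]
    cv2.imwrite(f"pics/ov_{n}.png",im)
d=np.load("top.npz")['d']; X=world_img("top",d); c=w2c(P,X.reshape(-1,3))
for nm,x0,x1,y0,y1 in(("L",-90,130,30,62),("R",-100,200,-60,-35)):
    for y in range(y0,y1,2):
        m=(c[:,0]>x0)&(c[:,0]<x1)&(c[:,1]>=y)&(c[:,1]<y+2); print(nm,y,m.sum(),np.percentile(c[m,2],[10,50,90]).round(1) if m.sum() else '')
for x in range(-90,60,4):
    m=(c[:,0]>=x)&(c[:,0]<x+4)&(abs(c[:,1])<25); print(x,np.percentile(c[m,2],[10,50,90]).round(1) if m.sum() else '',end=';')
E
```

```text
[ 0.50209102  0.01378639 -1.85119695] -106.06577227583212 [[5.2, -4.3], [-0.0, -0.1], [1.6, -1.0], [2.7, 2.1], [-2.4, -2.7], [-1.5, 1.5], [-4.5, -0.6], [0.1, 1.6], [1.0, 1.8], [-2.2, 1.7]]
plate chute [[-61.7  -0.9  38.5]
 [-60.9  -0.3  35.1]] [[26.1 -7.7  6.9]]
by [[-228.   -8.    0.]
 [ -42.  188.    0.]
 [ 155.  159.    0.]]
L 30 41 [ 7.5 13.1 45.3]
L 32 72 [ 7.9 13.9 35.4]
L 34 57 [ 5.8 14.7 36.4]
L 36 37 [ 6.1 12.9 34.6]
L 38 39 [ 7.  11.7 15.5]
L 40 46 [ 7.2 11.5 13.9]
L 42 66 [ 6.4 12.2 53.6]
L 44 189 [ 5.9 24.7 55.3]
L 46 63 [52.4 55.1 58.1]
L 48 54 [52.4 55.1 58.9]
L 50 51 [51.8 53.9 57.7]
L 52 32 [50.2 52.8 56.3]
L 54 7 [52.7 53.6 55.6]
L 56 6 [56.3 57.2 58.8]
L 58 7 [ 2.3  7.5 59.3]
L 60 45 [-2.1  0.9 53.9]
R -60 74 [-1.9  0.8  3.1]
R -58 71 [-1.6  0.5  3.4]
R -56 82 [-1.7  2.5  7.4]
R -54 71 [2.8 6.5 8.7]
R -52 76 [3.1 6.3 9.1]
R -50 116 [ 4.3 10.4 31.1]
R -48 77 [26.8 30.6 33.3]
R -46 76 [26.9 30.6 33.2]
R -44 55 [27.6 30.5 34. ]
R -42 63 [ 4.8  9.6 14.7]
R -40 66 [ 5.6 10.5 14.3]
R -38 78 [ 5.4  9.9 14. ]
R -36 90 [ 4.4 12.1 34.4]
-90 [ 3.2  7.3 10.2];-86 [1.8 6.3 9.3];-82 [4.6 6.7 9.7];-78 [3.  5.4 8.6];-74 [4.8 6.7 8.9];-70 [2.5 6.  9. ];-66 [3.8 6.7 7.6];-62 ;-58 [58.3 59.9 63.5];-54 [11.8 36.6 59.1];-50 [ 9.5 12.4 17.1];-46 [10.3 11.4 14.5];-42 [ 9.3 11.3 13.7];-38 [ 9.  12.3 15.4];-34 [11.3 13.  14.4];-30 [10.1 12.7 15. ];-26 [ 9.7 12.  14.9];-22 [ 9.9 12.6 15.2];-18 [10.3 12.3 15.2];-14 [10.3 12.8 14.9];-10 [10.7 12.  16.5];-6 [ 8.9 13.3 15. ];-2 [10.1 12.5 14.9];2 [10.  12.4 15.2];6 [ 9.8 13.1 17.3];10 [ 9.6 11.7 14.7];14 [10.5 12.1 14.6];18 [ 9.6 11.8 14.4];22 [ 9.4 13.  16.5];26 [ 8.4 11.2 14.8];30 [48.  50.4 52. ];34 [15.  46.1 53. ];38 [10.8 44.6 47. ];42 [ 8.9 12.8 15.2];46 [10.1 12.6 14.7];50 [31.4 50.1 53.4];54 [12.6 45.7 49.2];58 [11.1 39.9 48.5];
```

View pics/ov_side.png

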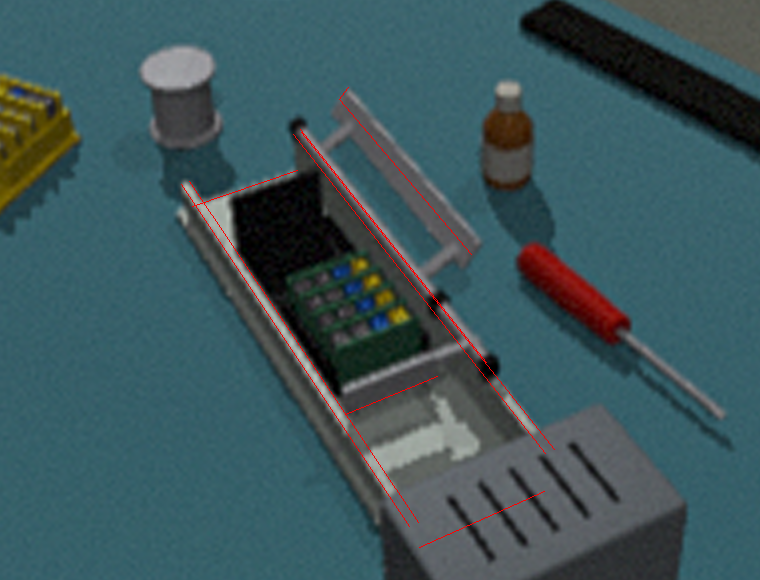

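View pics/ov_top.png

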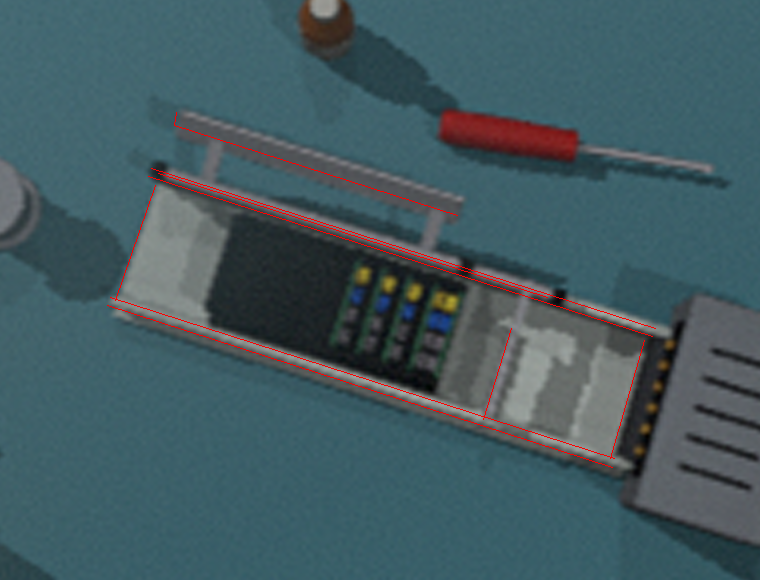

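Run:
```python
from h import *
P=load()
for n in("top","side"):
    d=np.load(n+".npz")['d']; c=w2c(P,world_img(n,d).reshape(-1,3)); c=c[d.ravel()>0]
    q=lambda m,k:(int(m.sum()),np.percentile(c[m,k],[2,10,50,90,98]).round(1)) if m.sum() else None
    x,y,z=c.T
    print(n,"blade x",q((x>130)&(x<170)&(y>-40)&(y<20)&(z>42)&(z<65),0))
    print("boxtop x",q((x>220)&(x<370)&(abs(y)<50)&(z>75)&(z<95),0),"y",q((x>220)&(x<370)&(abs(y)<100)&(z>75)&(z<95),1))
    print("stop top x",q((x>230)&(x<265)&(abs(y)<38)&(z>33)&(z<40),0))
    print("plate top x",q((x>-80)&(x<-30)&(abs(y)<38)&(z>56)&(z<66),0),"y",q((x>-80)&(x<-30)&(abs(y)<60)&(z>56)&(z<66),1))
    b=(x>-130)&(x<110)&(y>65)&(y<100)&(z>50)&(z<90); print("bar",q(b,0),q(b,1),q(b,2))
    print("shaft y", q((x>-80)&(x<70)&(y>35)&(y<62)&(z>50)&(z<58),1))
    for a in(-100,0,100,200):print("R wall",a,q((x>a-25)&(x<a+25)&(y>-60)&(y<-35)&(z>26)&(z<34),1))
# tall things in the approach area
d=np.load("top.npz")['d']; X=world_img("top",d)[d>0]
for a in np.arange(0,.8,.1):
    print(round(a,1),[int(1000*X[(X[:,0]>a)&(X[:,0]<a+.1)&(X[:,1]>b)&(X[:,1]<b+.1)][:,2].max()) if ((X[:,0]>a)&(X[:,0]<a+.1)&(X[:,1]>b)&(X[:,1]<b+.1)).any() else -1 for b in np.arange(.5,-.4,-.1)])
```

```text
top blade x (52, array([147.4, 147.6, 150. , 152.5, 153.2]))
boxtop x (1313, array([257.1, 263.5, 300.4, 337.3, 344.8])) y (1950, array([-70.5, -58.6,   0.3,  60.8,  73. ]))
stop top x (89, array([245.3, 245.8, 250.3, 254.2, 255.6]))
plate top x (57, array([-57.9, -57.4, -54.8, -52.5, -51.9])) y (71, array([-31.6, -25.3,   9.7,  48.4,  51.4]))
bar (554, array([-110.3,  -93.1,  -11.4,   72.7,   85.5])) (554, array([69.7, 74.8, 81.9, 89.2, 91.1])) (554, array([58.7, 61.3, 69.6, 76.2, 78.6]))
shaft y (171, array([43.4, 44. , 47.9, 52.1, 53.1]))
R wall -100 (37, array([-48.6, -48.3, -46. , -43.6, -43.1]))
R wall 0 (37, array([-48.6, -48.2, -46.1, -43.3, -42.8]))
R wall 100 (36, array([-48.5, -48.1, -45.5, -43.6, -42.8]))
R wall 200 (40, array([-48.4, -48. , -45.5, -43.1, -42.5]))
side blade x (120, array([146.7, 149.2, 152.3, 153.8, 154.6]))
boxtop x (1511, array([261.1, 269. , 308.5, 343.4, 346.8])) y (2287, array([-75.1, -64.9,  -7.3,  55.5,  68.5]))
stop top x None
plate top x (52, array([-58.7, -57.7, -54.2, -51.3, -50.8])) y (56, array([-36.4, -31.6,  -4.4,  30.3,  44.1]))
bar (420, array([-108.4,  -87.8,   -1.7,   76.4,   88.3])) (420, array([68.9, 71.7, 78.5, 85.4, 87.5])) (420, array([58.6, 61. , 68.1, 74.7, 76.5]))
shaft y (120, array([39.8, 40.8, 43.8, 48.4, 53.7]))
R wall -100 (26, array([-51.8, -51.7, -49.3, -46.4, -45.4]))
R wall 0 (28, array([-51.7, -51.6, -48.9, -46.5, -46. ]))
R wall 100 (58, array([-51.6, -51.3, -47.5, -37. , -36.3]))
R wall 200 (41, array([-51.5, -51.4, -49. , -45.6, -45.3]))
0.0 [6, 8, 7, 6, 7, 167, 163, 5, 7]
0.1 [10, 351, 7, 7, 6, 174, 173, 8, 7]
0.2 [8, 8, 7, 7, 7, 9, 9, 9, 7]
0.3 [8, 7, 52, 58, 9, 7, 8, 34, 91]
0.4 [7, 8, 49, 48, 33, 63, 56, 61, 91]
0.5 [7, 7, 7, 66, 61, 78, 81, 63, 83]
0.6 [7, 8, 9, 8, 63, 91, 90, 30, 21]
0.7 [9, 30, 25, 7, 7, 89, 88, 7, 7]
```

Pose agrees with depth from both cameras to within about ±2 mm. The plate's rear face is at chute x≈-58, so travel is ≈133 mm. I'll write a helper that turns chute-frame targets into tool shifts.

```bash
cat > go.py <<'E'
import sys
from h import *
from scipy.spatial.transform import Rotation as Ro
P=load(); s=ctrl.read_state(); R=Ro.from_rotvec(s['orientation']).as_matrix(); t=s['tcp_pos']
yaw=np.arctan2(R[1,0],R[0,0]); 
print("t",round(s['time'],2),"chute TCP",w2c(P,t)[0].round(1),"w",round(s['gripper_width'],4),"F",s['wrist_force'].round(1),"Fchute x,y",[round(float(s['wrist_force']@c),1) for c in((np.cos(P[2]),np.sin(P[2]),0),(-np.sin(P[2]),np.cos(P[2]),0))],"q",s['joint_pos'].round(2),"zaxis",R[:,2].round(3))
a=[float(v) for v in sys.argv[1:]]
for i in range(0,len(a),3):
    g=c2w(P,a[i:i+3])[0]; print(a[i:i+3],"shift",(R.T@(g-t)).round(4),"spin",round(-((P[2]+np.pi/2-yaw+np.pi)%(2*np.pi)-np.pi),4))
E
python3 go.py -80 40.5 200
```

```text
t 1.2 chute TCP [-372.5 -462.7  250.3] w 0.0854 F [-0.9 -0.9  1.2] Fchute x,y [1.1, -0.6] q [ 1.26  0.13 -0.04  1.41  0.    1.57] zaxis [-0.  0. -1.]
[-80.0, 40.5, 200.0] shift [-0.2771  0.5119  0.0503] spin 1.5404
```

Emit:
move_arm(moves=[0.07, -0.028, 0.051, 0.005, 0.154, 0.07, -0.055, 0.102, 0.01, 0.308, 0.07, -0.083, 0.154, 0.015, 0.462, 0.07, -0.111, 0.205, 0.02, 0.616, 0.07, -0.139, 0.256, 0.025, 0.77, 0.07, -0.166, 0.307, 0.03, 0.924, 0.07, -0.194, 0.358, 0.035, 1.078, 0.07, -0.222, 0.41, 0.04, 1.232, 0.07, -0.249, 0.461, 0.045, 1.386, 0.07, -0.277, 0.512, 0.05, 1.54], force=40)

```text
time: 2.45
tcp_pos: [0.5645, 0.0779, 0.2003]
orientation: [-3.109, 0.447, -0.001]
wrist_force: [-0.5, 0.2, -0.3]
gripper_width: 0.0702
```

```bash
python3 go.py -80 40.5 110 -80 40.5 80
```

```text
t 2.45 chute TCP [-78.9  42.3 200.3] w 0.0702 F [-0.5  0.2 -0.3] Fchute x,y [-0.0, -0.5] q [ 0.14  0.21 -0.04  1.31  0.    1.99] zaxis [ 0.  0. -1.]
[-80.0, 40.5, 110.0] shift [-0.0018 -0.0011  0.0903] spin -0.0049
[-80.0, 40.5, 80.0] shift [-0.0018 -0.001   0.1203] spin -0.0049
```

Emit:
move_arm(moves=[0.07, -0.0005, 0, 0.01, -0.005, 0.07, -0.001, -0.001, 0.025, -0.005, 0.07, -0.0018, -0.001, 0.04, -0.005, 0.07, -0.0018, -0.001, 0.055, -0.005, 0.07, -0.0018, -0.001, 0.07, -0.005, 0.07, -0.0018, -0.001, 0.08, -0.005, 0.07, -0.0018, -0.001, 0.087, -0.005, 0.07, -0.0018, -0.001, 0.09, -0.005, 0.07, -0.0018, -0.001, 0.09, -0.005, 0.07, -0.0018, -0.001, 0.09, -0.005])

```text
time: 3.7
tcp_pos: [0.5635, 0.0794, 0.1107]
orientation: [-3.11, 0.439, -0.002]
wrist_force: [-0.0, -0.5, -0.4]
gripper_width: 0.0697
```

```bash
cat > look.py <<'E'
import sys
from h import *
tag=sys.argv[1]; P=load()
for n in("side","top"):
    im,d=ctrl.snapshot(n); np.savez(f"{n}_{tag}.npz",im=im,d=d)
    o=proj(n,c2w(P,(40,20,50))[0]).astype(int); 
    a=im[o[1]-75:o[1]+75,o[0]-100:o[0]+100,::-1]; cv2.imwrite(f"pics/{n}_{tag}.png",cv2.resize(a,None,fx=4,fy=4,interpolation=cv2.INTER_CUBIC))
E
python3 look.py a; python3 go.py -80 40.5 60
python3 - <<'E'
from h import *
P=load()
for n in("side","top"):
    d=np.load(n+"_a.npz")['d']; c=w2c(P,world_img(n,d)[d>0]); x,y,z=c.T
    for nm,y0,y1 in(("in",-30,20),("out",62,105)):
        m=(x>-110)&(x<-60)&(y>y0)&(y<y1)&(z>82)&(z<140)
        if m.sum(): print(n,nm,m.sum(),[np.percentile(c[m,k],[3,50,97]).round(0) for k in(0,1,2)])
E
```

```text
t 3.8 chute TCP [-80.   40.8 110.7] w 0.0699 F [-1.2 -1.5  0.2] Fchute x,y [1.8, -0.7] q [ 0.14  0.24 -0.21  1.12  0.    1.99] zaxis [ 0.001  0.    -1.   ]
[-80.0, 40.5, 60.0] shift [-0.0004  0.      0.0507] spin 0.0
side in 64 [array([-86., -73., -68.]), array([-11.,  -4.,   2.]), array([103., 122., 137.])]
side out 72 [array([-89., -74., -68.]), array([72., 74., 86.]), array([102., 122., 138.])]
```

View pics/side_a.png

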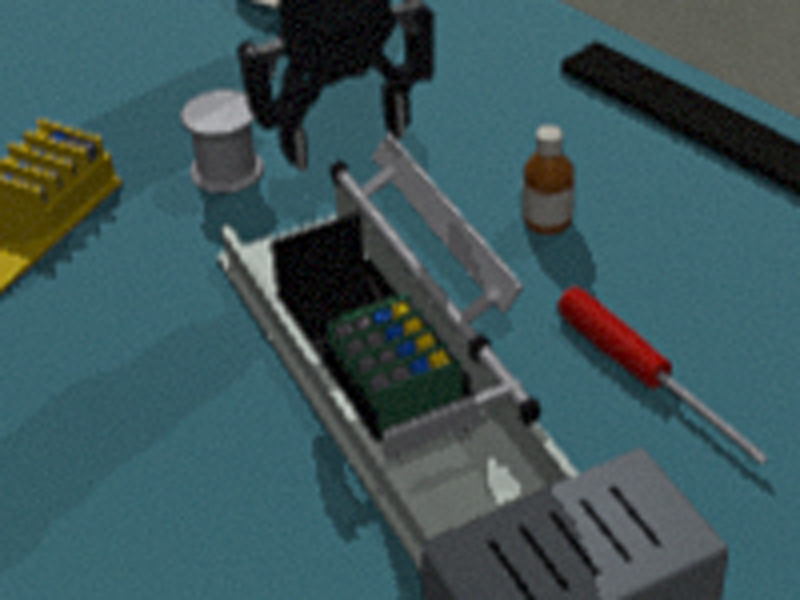

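View pics/top_a.png

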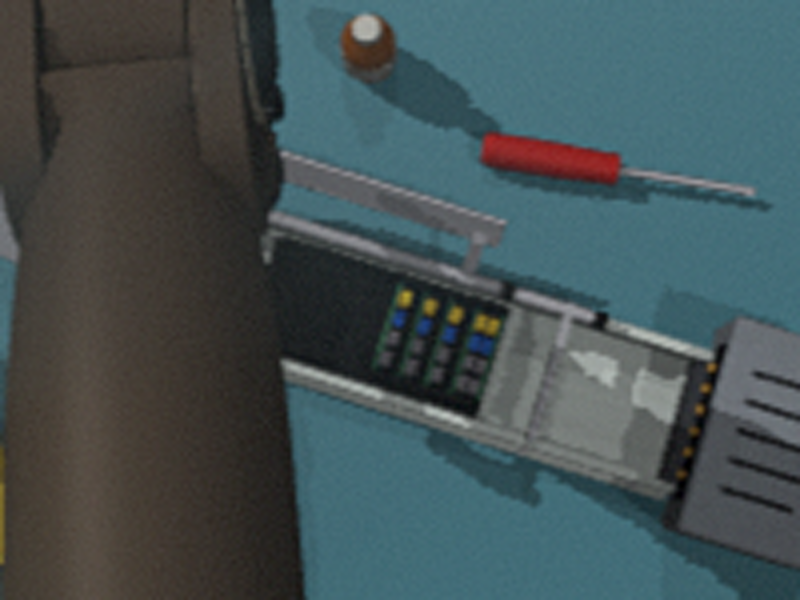

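Side view: the open jaws hang over the mouth end, with the push fingertip at crop (297,160) over the chute and the press fingertip at (397,130) over the bar. Tips sit about 10 mm below the TCP. The bystanders are clear. Pressing down now.

Emit:
move_arm(moves=[0.07, 0, 0, 0.008, 0, 0.07, 0, 0, 0.014, 0, 0.07, 0, 0, 0.02, 0, 0.07, 0, 0, 0.026, 0, 0.07, 0, 0, 0.032, 0, 0.07, 0, 0, 0.038, 0, 0.07, 0, 0, 0.044, 0, 0.07, 0, 0, 0.05, 0, 0.07, 0, 0, 0.054, 0, 0.07, 0, 0, 0.056, 0])

```text
time: 5.05
tcp_pos: [0.5635, 0.0795, 0.0545]
orientation: [-3.11, 0.439, -0.002]
wrist_force: [0.6, 1.1, 4.1]
gripper_width: 0.0703
```

```bash
python3 look.py b; python3 go.py -80 40.5 48
```

```text
t 5.15 chute TCP [-80.1  40.7  54.4] w 0.0701 F [0.4 0.8 3.8] Fchute x,y [-0.9, 0.2] q [ 0.14  0.28 -0.29  1.    0.    1.99] zaxis [ 0.001  0.001 -1.   ]
[-80.0, 40.5, 48.0] shift [-0.0002  0.0001  0.0064] spin 0.0001
```

View pics/side_b.png

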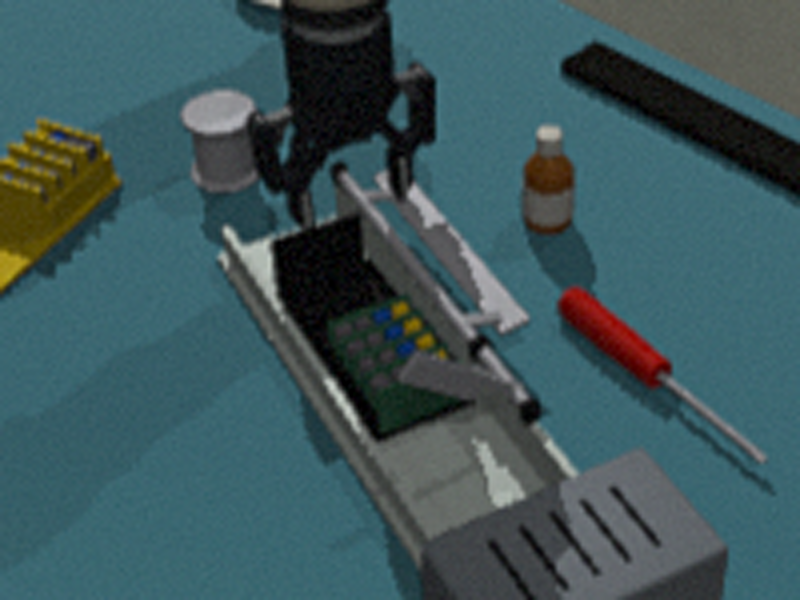

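The bar is pressed (4 N) and the blade is lifting at crop (450,375). I'll measure the gate angle from depth.

```bash
cat > gate.py <<'E'
import sys
from h import *
P=load(); tag=sys.argv[1]
for n in("side","top"):
    d=np.load(f"{n}_{tag}.npz")['d']; c=w2c(P,world_img(n,d)[d>0]); x,y,z=c.T
    m=(x>135)&(x<165)&(y>-45)&(y<35)&(z>52)&(z<150)
    if m.sum(): print(n,"blade n",m.sum(),"maxz",np.percentile(z[m],97).round(0),"ang up. edge",np.degrees(np.arctan2(z[m]-50,47-y[m])).max().round(0))
    m=(x>-30)&(x<80)&(y>60)&(y<105)&(z>20)&(z<90)
    if m.sum()>20:
        k=np.polyfit(y[m],z[m],1); print("bar tilt deg",np.degrees(np.arctan(k[0])).round(1),"=> gate",round(0.85-np.arctan(k[0]),2),"z@82",np.polyval(k,82).round(1),"mean y,z",y[m].mean().round(1),z[m].mean().round(1))
E
python3 gate.py b; sed -i 's/_{tag}.npz/{tag}.npz/' gate.py; python3 gate.py ""
```

```text
side blade n 182 maxz 112.0 ang up. edge 51.0
bar tilt deg 4.9 => gate 0.76 z@82 42.2 mean y,z 80.4 42.1
top blade n 63 maxz 116.0 ang up. edge 63.0
bar tilt deg 2.4 => gate 0.81 z@82 42.6 mean y,z 83.9 42.7
side blade n 80 maxz 59.0 ang up. edge 23.0
bar tilt deg 41.5 => gate 0.13 z@82 71.0 mean y,z 78.0 67.5
top blade n 66 maxz 60.0 ang up. edge 37.0
bar tilt deg 39.5 => gate 0.16 z@82 69.4 mean y,z 81.5 68.9
```

Emit:
move_arm(moves=[0.07, 0, 0, 0.003, 0, 0.07, 0, 0, 0.006, 0, 0.07, 0, 0.002, 0.0065, 0, 0.07, 0, 0.006, 0.0065, 0, 0.07, 0, 0.01, 0.0065, 0, 0.07, 0, 0.014, 0.0065, 0, 0.07, 0, 0.019, 0.0065, 0, 0.07, 0, 0.024, 0.0065, 0, 0.07, 0, 0.029, 0.0065, 0, 0.07, 0, 0.034, 0.0065, 0])

```text
time: 6.4
tcp_pos: [0.5539, 0.0466, 0.048]
orientation: [-3.11, 0.439, -0.001]
wrist_force: [1.9, 4.0, 2.5]
gripper_width: 0.07
```

```bash
python3 look.py c; python3 go.py 20 40.5 48; sed -i 's/{tag}.npz/_{tag}.npz/' gate.py; python3 gate.py c
```

```text
t 6.5 chute TCP [-45.3  40.7  47.9] w 0.0698 F [1.7 1.9 2.8] Fchute x,y [-2.3, 1.1] q [ 0.08  0.26 -0.33  0.98 -0.    1.93] zaxis [ 0.001 -0.    -1.   ]
[20.0, 40.5, 48.0] shift [-0.0001  0.0653 -0.0001] spin -0.0005
side blade n 174 maxz 122.0 ang up. edge 60.0
bar tilt deg -4.2 => gate 0.92 z@82 36.2 mean y,z 78.6 36.4
top blade n 55 maxz 125.0 ang up. edge 68.0
bar tilt deg -5.8 => gate 0.95 z@82 37.1 mean y,z 82.1 37.1
```

View pics/side_c.png

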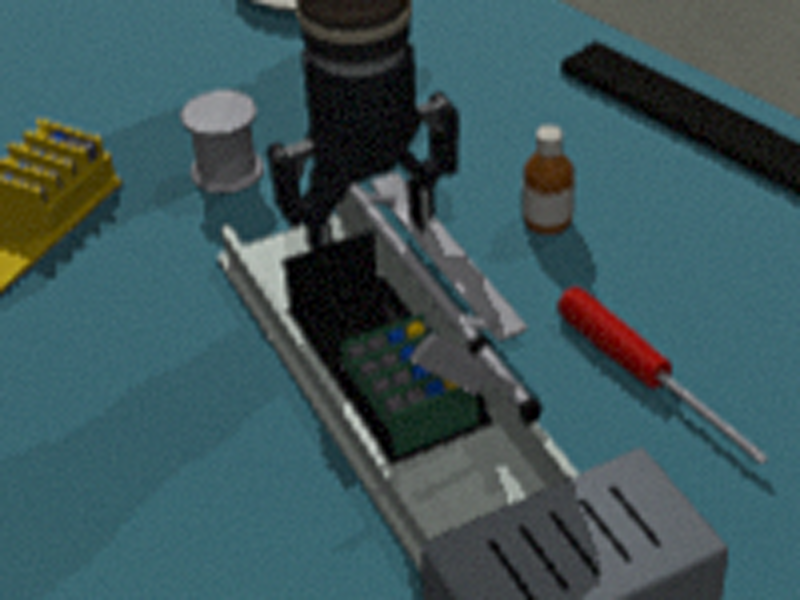

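The gate is near 0.87 rad by bar height. The plate at crop (330,275) is moving with the finger, at about 2 N. Continuing.

Emit:
move_arm(moves=[0.07, 0, 0.004, 0, 0, 0.07, 0, 0.009, 0, 0, 0.07, 0, 0.014, 0, 0, 0.07, 0, 0.019, 0, 0, 0.07, 0, 0.024, 0, 0, 0.07, 0, 0.029, 0, 0, 0.07, 0, 0.034, 0, 0, 0.07, 0, 0.039, 0, 0, 0.07, 0, 0.044, 0, 0, 0.07, 0, 0.049, 0, 0])

```text
time: 7.75
tcp_pos: [0.54, -0.0013, 0.0479]
orientation: [3.111, -0.44, 0.001]
wrist_force: [0.8, 4.4, 2.6]
gripper_width: 0.0698
```

```bash
python3 look.py d; python3 go.py 55 40.5 48;  python3 gate.py d
```

```text
t 7.85 chute TCP [ 4.5 40.6 47.9] w 0.0702 F [0.3 0.4 2.1] Fchute x,y [-0.5, 0.2] q [-0.    0.23 -0.37  0.97 -0.    1.85] zaxis [ 0.    -0.001 -1.   ]
[55.0, 40.5, 48.0] shift [-0.0001  0.0505  0.    ] spin -0.0011
side blade n 179 maxz 122.0 ang up. edge 60.0
bar tilt deg 28.9 => gate 0.34 z@82 50.3 mean y,z 78.4 48.3
top blade n 63 maxz 123.0 ang up. edge 66.0
bar tilt deg -11.2 => gate 1.04 z@82 37.4 mean y,z 80.9 37.6
```

View pics/side_d.png

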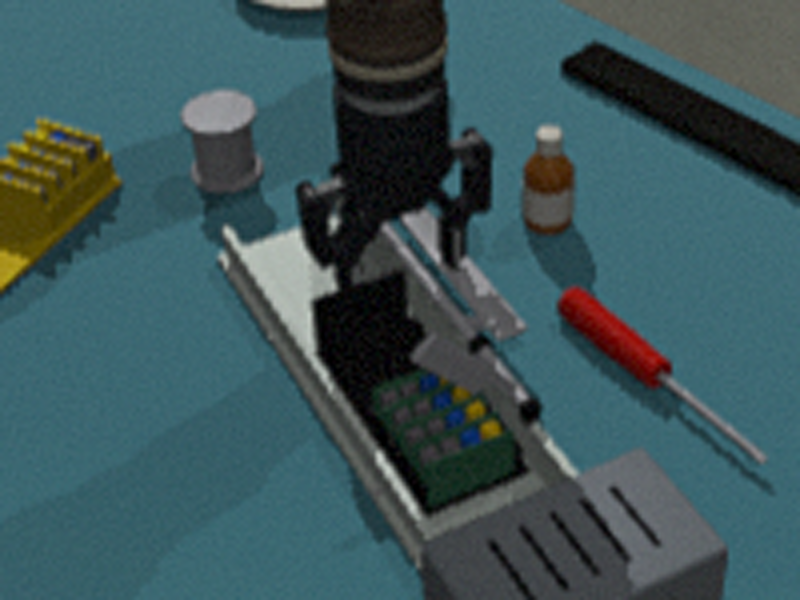

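The boards are passing under the raised blade at crop (460,360), and the blade height hasn't changed. Continuing, ending just short of home.

Emit:
move_arm(moves=[0.07, 0, 0.004, 0, 0, 0.07, 0, 0.009, 0, 0, 0.07, 0, 0.014, 0, 0, 0.07, 0, 0.019, 0, 0, 0.07, 0, 0.024, 0, 0, 0.07, 0, 0.029, 0, 0, 0.07, 0, 0.034, 0, 0, 0.07, 0, 0.039, 0, 0, 0.07, 0, 0.044, 0, 0, 0.07, 0, 0.048, 0, 0])

```text
time: 9.1
tcp_pos: [0.5264, -0.0483, 0.0479]
orientation: [3.109, -0.441, 0.001]
wrist_force: [1.2, 4.0, 2.1]
gripper_width: 0.0698
```

```bash
python3 look.py e; python3 go.py 64 40.5 48;  python3 gate.py e
```

```text
t 9.2 chute TCP [53.3 40.5 48. ] w 0.0698 F [0.3 1.7 2.3] Fchute x,y [-1.8, -0.2] q [-0.09  0.21 -0.39  0.97 -0.    1.76] zaxis [ 0.    -0.002 -1.   ]
[64.0, 40.5, 48.0] shift [ 0.      0.0107 -0.    ] spin -0.0017
side blade n 174 maxz 120.0 ang up. edge 60.0
bar tilt deg 36.4 => gate 0.21 z@82 54.3 mean y,z 77.6 51.1
top blade n 55 maxz 124.0 ang up. edge 65.0
```

View pics/side_e.png

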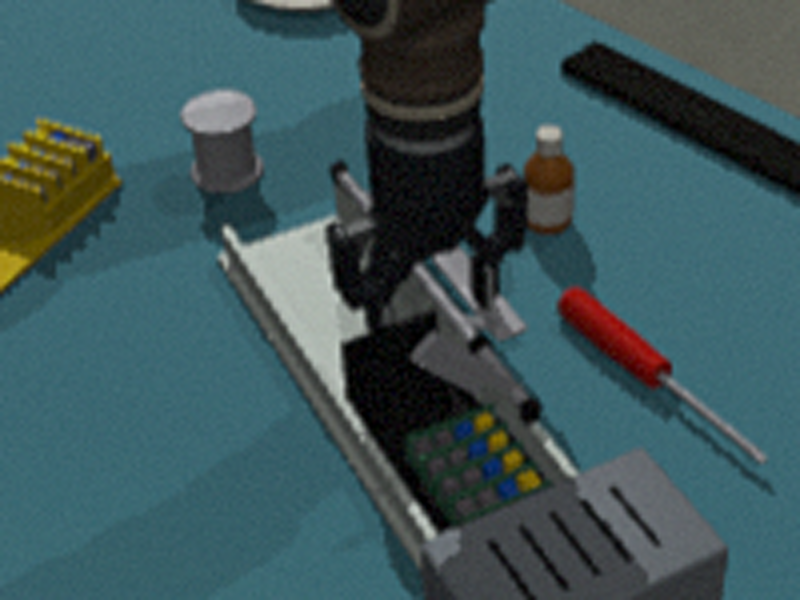

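View pics/top_e.png

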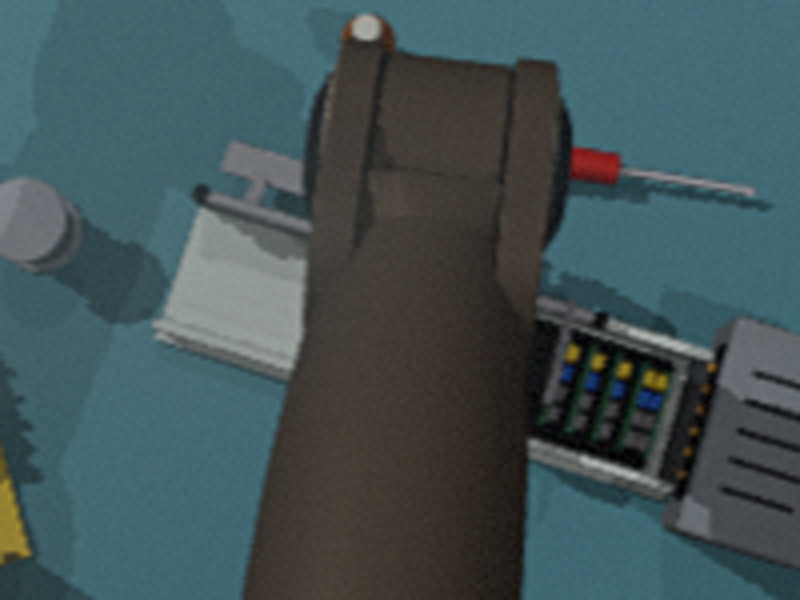

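The top view shows the carrier's front at crop x≈658 and the stop at ≈675, so about 10 mm remain. The blade is still up. I'll close the gap slowly.

Emit:
move_arm(moves=[0.07, 0, 0.0015, 0, 0, 0.07, 0, 0.003, 0, 0, 0.07, 0, 0.0045, 0, 0, 0.07, 0, 0.006, 0, 0, 0.07, 0, 0.007, 0, 0, 0.07, 0, 0.008, 0, 0, 0.07, 0, 0.0085, 0, 0, 0.07, 0, 0.009, 0, 0, 0.07, 0, 0.0095, 0, 0, 0.07, 0, 0.01, 0, 0])

```text
time: 10.45
tcp_pos: [0.5238, -0.0575, 0.048]
orientation: [3.11, -0.44, 0.001]
wrist_force: [2.3, 7.8, 2.1]
gripper_width: 0.0703
```

```bash
python3 look.py f; python3 go.py 66 40.5 48;  python3 gate.py f
```

```text
t 10.55 chute TCP [62.5 40.6 48. ] w 0.0698 F [2.  7.3 1.6] Fchute x,y [-7.6, -0.1] q [-0.11  0.21 -0.4   0.97 -0.    1.74] zaxis [ 0.001 -0.    -1.   ]
[66.0, 40.5, 48.0] shift [-0.0001  0.0035  0.0001] spin -0.0008
side blade n 176 maxz 122.0 ang up. edge 60.0
bar tilt deg 40.1 => gate 0.15 z@82 55.5 mean y,z 77.8 52.0
top blade n 55 maxz 124.0 ang up. edge 67.0
```

View pics/top_f.png

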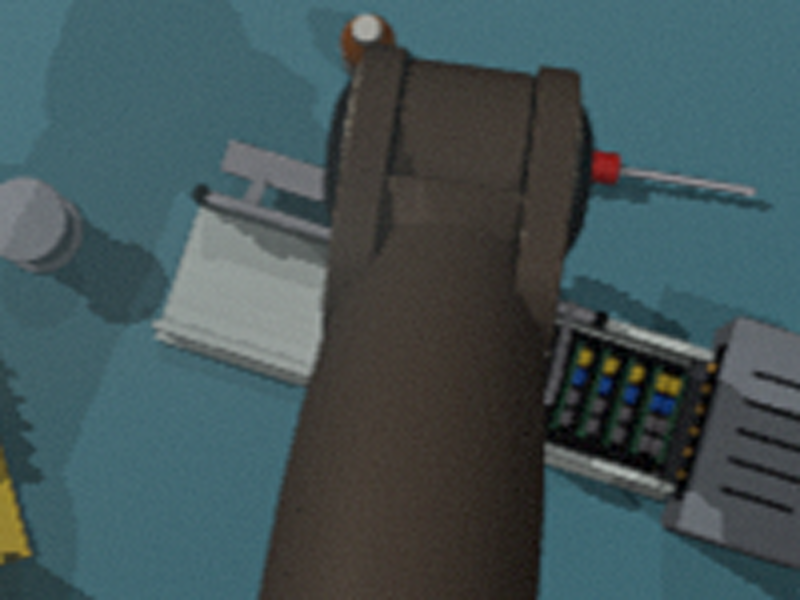

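No gap is left before the stop (crop x≈675), and the push force has risen to 7.6 N. I'll confirm with a 1 mm nudge.

Emit:
move_arm(moves=[0.07, 0, 0.001, 0, 0, 0.07, 0, 0.0015, 0, 0, 0.07, 0, 0.002, 0, 0, 0.07, 0, 0.002, 0, 0, 0.07, 0, 0.002, 0, 0, 0.07, 0, 0.002, 0, 0, 0.07, 0, 0.002, 0, 0, 0.07, 0, 0.002, 0, 0, 0.07, 0, 0.002, 0, 0, 0.07, 0, 0.002, 0, 0])

```text
time: 11.8
tcp_pos: [0.5237, -0.0581, 0.0482]
orientation: [-3.108, 0.438, -0.002]
wrist_force: [3.9, 9.2, 2.7]
gripper_width: 0.07
```

```bash
python3 go.py 55 40.5 48 55 40.5 140
```

```text
t 11.8 chute TCP [63.1 40.7 48.2] w 0.07 F [3.9 9.2 2.7] Fchute x,y [-9.9, 1.2] q [-0.11  0.21 -0.4   0.97  0.    1.74] zaxis [ 0.002  0.003 -1.   ]
[55.0, 40.5, 48.0] shift [-0.0002 -0.0081  0.0002] spin 0.0007
[55.0, 40.5, 140.0] shift [-0.0001 -0.0084 -0.0918] spin 0.0007
```

Only 0.6 mm of the 2 mm nudge was taken up, so it is stalled against the stop at 10 N. Backing off the plate, then releasing upward.

Emit:
move_arm(moves=[0.07, 0, -0.003, 0, 0, 0.07, 0, -0.006, 0, 0, 0.07, 0, -0.008, 0, 0, 0.07, 0, -0.008, -0.006, 0, 0.07, 0, -0.008, -0.014, 0, 0.07, 0, -0.008, -0.022, 0, 0.07, 0, -0.008, -0.03, 0, 0.07, 0, -0.008, -0.04, 0, 0.07, 0, -0.008, -0.055, 0, 0.07, 0, -0.008, -0.075, 0])

```text
time: 13.05
tcp_pos: [0.5257, -0.0506, 0.1241]
orientation: [-3.108, 0.438, -0.001]
wrist_force: [0.5, -0.4, -0.6]
gripper_width: 0.0697
```

Emit:
move_arm(moves=[0.07, 0, -0.01, -0.03, 0, 0.07, 0, -0.03, -0.06, 0, 0.07, 0, -0.06, -0.09, 0, 0.07, 0, -0.1, -0.12, 0, 0.07, 0, -0.15, -0.14, 0, 0.07, 0, -0.2, -0.15, 0, 0.07, 0, -0.25, -0.15, 0, 0.07, 0, -0.29, -0.15, 0, 0.07, 0, -0.3, -0.15, 0, 0.07, 0, -0.3, -0.15, 0])

```text
time: 14.3
tcp_pos: [0.6082, 0.2375, 0.275]
orientation: [-3.109, 0.436, -0.001]
wrist_force: [0.4, 0.1, 0.6]
gripper_width: 0.0703
```

```bash
python3 look.py g; python3 go.py;  python3 gate.py g
python3 - <<'E'
from h import *
P=load()
for n in("top","side"):
    d=np.load(n+"_g.npz")['d']; c=w2c(P,world_img(n,d)[d>0]); x,y,z=c.T
    q=lambda m,k:(int(m.sum()),np.percentile(c[m,k],[2,50,98]).round(1)) if m.sum() else None
    print(n,"plate x",q((x>50)&(x<110)&(abs(y)<35)&(z>55)&(z<66),0),"blade",q((x>130)&(x<160)&(y>-40)&(y<20)&(z>53)&(z<65),0))
    for k in("carrier","push_plate","gate_blade","spool","flux","driver"):
        for r in ctrl.tip_of(n,k)[:3]: print(k,round(r['p'],2),w2c(P,w(n,r['point'])[None])[0].round(0))
E
```

```text
t 14.4 chute TCP [-243.2   40.3  275.4] w 0.0706 F [-0.7  0.4 -0.1] Fchute x,y [-0.2, -0.8] q [0.37 0.38 0.34 1.53 0.   2.22] zaxis [ 0.002  0.002 -1.   ]
side blade n 84 maxz 59.0 ang up. edge 28.0
bar tilt deg 40.7 => gate 0.14 z@82 71.0 mean y,z 78.0 67.5
top blade n 68 maxz 60.0 ang up. edge 29.0
bar tilt deg 39.5 => gate 0.16 z@82 69.2 mean y,z 81.5 68.8
top plate x (54, array([74.2, 77.1, 79.9])) blade (49, array([147.3, 150.1, 153.2]))
carrier 0.98 [426. 235.  -1.]
carrier 0.85 [158.  -2.  10.]
carrier 0.75 [-240. -182.    1.]
push_plate 0.92 [71.  2. 36.]
push_plate 0.58 [342. 253.  28.]
gate_blade 0.57 [153.  -9.  35.]
gate_blade 0.55 [-37. 187.  -0.]
spool 0.73 [-225.   -6.    0.]
flux 0.47 [-38. 190.   3.]
driver 0.66 [156. 163.   2.]
side plate x (66, array([73.5, 78.4, 80.6])) blade (60, array([147.2, 151.6, 155.7]))
carrier 0.97 [157.  -8.   6.]
carrier 0.87 [-246. -178.   -3.]
carrier 0.85 [426. 233.  -2.]
push_plate 0.94 [72.  2. 38.]
push_plate 0.79 [341. 246.  37.]
push_plate 0.75 [-195. -253.   27.]
gate_blade 0.84 [151. -15.  33.]
spool 0.85 [-229.  -10.    5.]
flux 0.83 [-44. 186.  -1.]
driver 0.55 [155. 159.   0.]
```

View pics/side_g.png

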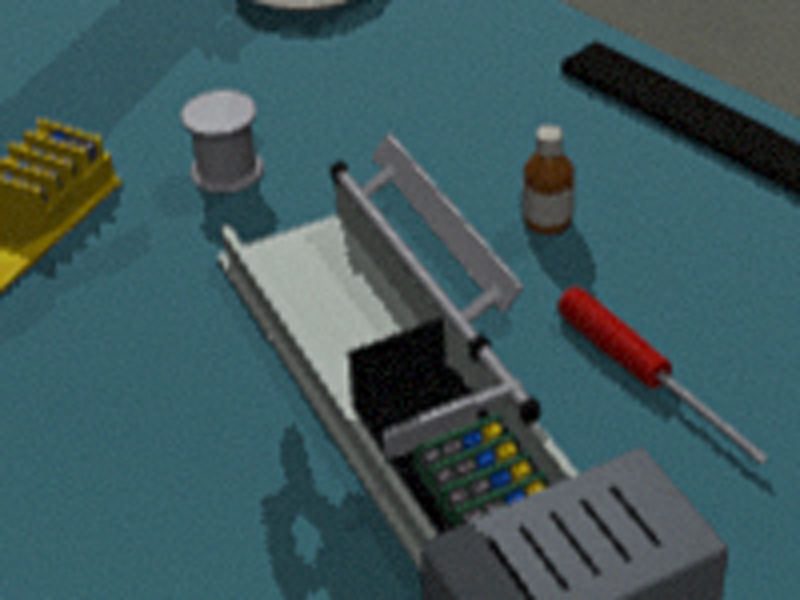

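View pics/top_g.png

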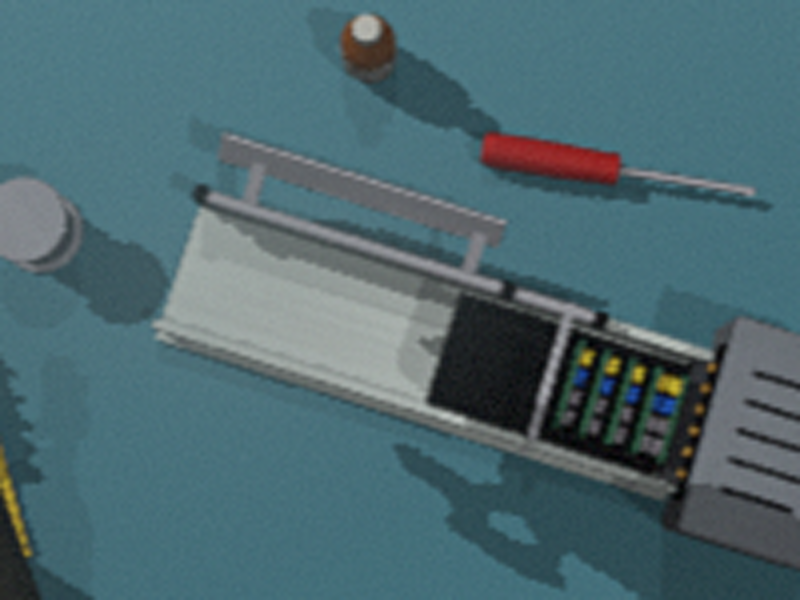

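Both views show the gate shut behind the boards (top crop (550,375)), the carrier against the stop (plate rear ≈74–75, expected 75), and the bystanders where they were. The arm is clear, so I'm handing in.

```bash
python3 -c "
from station import ctrl
print(ctrl.close_job())"
```

```text
the job is handed in; nothing more can be done
None
```

The carrier is fully home against the end stop and the gate is shut behind the boards; I've handed the job in.

**What I did:** With the jaws about 70 mm open, one fingertip held the press bar down and the other pushed the carrier's plate about 133 mm along the chute. The gate was at about 0.87 rad, judged from the bar's height. Pushing took about 2 to 5 N. At the stop, a further 2 mm commanded moved the tool only 0.6 mm while the force rose to 10 N. I then backed off the plate, lifted so the gate dropped, and moved the arm clear. The robot clock read about 15 s of the 40 s allowed.

**Last checks:**
- **Carrier:** the plate's rear face measures chute x ≈ 74 in both cameras (75 is home).
- **Gate:** the blade sits at x ≈ 150 and is back at the same height as before I started.
- **Other things:** the spool, bottle and screwdriver are where they were, within the measuring error of a few mm.

**Disagreements:**
- The two cameras differ by about 2 to 4 mm across the chute, so I used their mean.
- The networks put the push plate at 71 to 72, within their 4 mm tolerance.
- The gate angle from the bar's tilt was unreliable, especially with the finger in view. During the push I relied on the bar's height and the blade's top edge, which stayed at about z = 120 to 125.

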